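# Clamp the tube rack on the shaker

## Robot

A 6-joint arm with a two-finger parallel gripper is mounted at the origin on the work surface. World frame = base frame: x ahead of the robot, y to its left, z up, the work surface at z = 0. Lengths are in mm, angles in rad, forces in N, time in s.
With the tool pointing down it reaches from about 350 to 850 mm from the base axis. Payload 8.1 kg.
Tool frame: the origin (TCP) lies on the centre line of the jaws, within the pads' length; the fingertips stand 22 mm ahead of it and the grasp point (between the pads) lies 3 mm ahead of it (arm.tip_reach is the distance from the TCP to the fingertips, in mm); z points along the fingers, y is the line along which they close (so a half turn about z gives the same grasp; the last joint's range is limited). The gripper opens to 93 mm and grips with 3 to 60 N. Pads are 15 mm wide; open, the fingers measure 128 mm over their backs; the gripper's body (75 mm by 188 mm) begins 65 mm behind the grasp point.
Start: joints at [-1.366, 0.13, 1.488, -0, 1.523, -0.085], TCP at [171.477, -574.979, 240.635] pointing down, gripper open.
Joint ranges: [-2.96, 2.96], [-0.89, 2.26], [0.02, 2.5], [-1.34, 4.48], [0, 2.73], [-2.66, 2.66]. Speed limits (rad/s): [2.39, 2.39, 2.79, 3.14, 3.14, 3.14].

## Interface

Orientations are given as [roll, pitch, yaw] about the fixed x, y, z axes, in that order (R = Rz(yaw) Ry(pitch) Rx(roll)).
In Python, from station import arm, viewer, order gives the robot as it stands.
- The arm moves only by the tool carry_out, never from a script. Its argument "steps" is a list that holds one entry, the list of rows, each a list of 5 numbers: the shift along the tool's x, y, z in m, then the turn about the tool's z in degrees, then the opening, from 0 (shut) to 1 (fully open). In form: [[[x, y, z, turn, jaw], ...]]. A call has exactly 8 rows; each row is the pose to reach, as a shift and turn from the pose commanded when the call began, along the tool's axes at that moment; what a row does not reach only later rows make up. A row lasts 1/8 s, in which the tool goes at most 62.5 mm and 10.7 degrees, less where a joint would pass 70% of its speed; a pose out of reach is approached as far as the arm can. A call with a gripper value outside its range is refused whole. The fingers move at their own pace and stop on an object; the grip force is fixed at half the most. Time passes only in rows, so rows that repeat a pose let the fingers close, or fill a call up. It gives the time, the measured TCP pose, the force, the opening and the grip force at its end, in the units of the state.
- arm.get_obs(): the state, without advancing time (a new reading comes with each control period).
- viewer.read_camera(name): name is "scene" or "top" or "wrist"; returns the picture (400x640x3 uint8, red, green, blue); there is no depth.
- viewer.camera_params(name): a dict with "vertical_fov" (degrees; the focal length in pixels is half the picture's height over the tangent of half this angle, whatever the lens; pixels are square), "cx", "cy" (the principal point, pixels), "R" (3x3) and "t" (3): a world point X has camera coordinates R X + t; the wrist camera has in their place "hand_eye" (4x4, takes a point from camera to tool coordinates, whose origin is the TCP and whose axes are the flange's). Camera axes: x right, y down, z forward; pixel columns grow to the right and rows downward; lengths in mm; the calibration is good to about 2 mm. A picture is of the moment at which its call begins: read the wrist's pose just before it. camera_params takes no time and is no camera call.
- order.finish_job(): hands the job in; it is judged then, once.
Trained networks look in the newest picture that a camera, given by its name, has taken for a name from the list of things; names that differ only in an ending like _2 or _b are one class to them, and where a whole thing is asked for, a point or a joint stands for the part that bears it (a point fixed in the world has none). Each returns a list of dicts, best first, with "confidence" (0 to 1); they miss things now and then, are a little off and sometimes report something else, mostly with a low value. They report only what shows in the picture. A call takes as long as a camera call.
- viewer.trace(camera, target): "mask" (400x640 bool, what is visible of it).
- viewer.tip_of(camera, target): "centre" ([x, y, z] in mm, in world coordinates, good to about 4 mm: a listed point, or the origin of a listed thing).
The state is a dict: "time_s": time; "q": joint angles; "joint_vel": joint speeds; "joint_torque": joint torques, N m; "position": TCP position; "ee_rot": TCP orientation; "force": force on the tool from outside, world axes, zero at the start; "wrist_torque": the same for the moment, N m; "width": opening from 0.0 (shut) to 1.0 (fully open); "grasp_force": force on a finger pad.
Only numpy, scipy, OpenCV 4.12 (cv2) and the standard library are available. Lean on these libraries where they do the work, as an engineer would, in place of code of your own. Each camera call takes 0.05 s, during which the arm holds its last target. There are 200 camera calls.

## Task

Clamp the rack of sample tubes on the shaker: wind the spoked hand wheel clockwise, pushing one spoke after another with the side of the gripper, until the clamp jaw holds the rack firmly against the fence. Feel for it to come up tight and then stop: do not force the wheel on or the tubes will crack. Touch neither the rack nor the jaw, leave everything else standing where it is, and take the gripper away from the wheel.

Things in the scene. Friction and masses are not known exactly. Their poses are not given: they have to be found in the camera images.
- shaker: Low white laboratory shaker, fixed to the table; black rubber deck 60 mm above the table. Origin on the table surface straight under the wheel's axis; z up, x = the clamping direction, from the wheel to jaw, rack and fence. The body spans x -120..310, y -130..130 mm. On the deck a toothed steel bar moved by the wheel lies at y 10..18 mm, top 16 mm above the deck.
- hub (a point): Centre of the hand wheel, on its vertical axis, 48 mm above the deck; axes as shaker. Black hub of radius 18 mm, 26 mm high, on a pedestal of radius 16 mm; four level steel spokes 90 degrees apart, 12 mm thick, ending in red balls of 18 mm whose centres are 66 mm from the axis. 42 mm free under the spokes.
- wheel (a joint): Wheel angle (rad), growing clockwise seen from above. At q one spoke points along (-cos q, sin q) in the shaker's x, y (others every 90 degrees), so on the open side, x < 20 mm, spokes travel to +y. Starts at 0..0.8, clamped after a further 2.5 to 6 rad, so several spokes must be pushed in turn; mechanical stop at 6.4. Brake friction about 0.3 N m; it stays where it is left.
- hood (a point): Middle of the top of the blue hood over the jaw-side half of the wheel, 66 mm above the deck, axes as shaker. The hood covers the shaker's x 20..105, y -90..90 mm and has side walls, so spokes can be reached from above only on the open side, x below 20 mm.
- jaw: Clamp jaw, 120 mm wide, 50 high: aluminium bar with an orange sprung pad (12 N/mm). Moved to the shaker's +x by 8 mm per rad of wheel. Origin on the deck under the middle of the uncompressed pad's face (shaker x = 120 mm at wheel angle 0). Pushing a spoke 55 mm from the axis takes 3 to 6 N while the jaw runs free and rises when rack meets fence; 7 to 9 N is firmly clamped, 12 N too much.
- fence_zone (a point): Point on the deck at the shaker's x = 226 mm, y = 0, near the foot of the aluminium fence's clamping face; axes as shaker. The fence (160 mm wide, 52 high) stands across the shaker, bolted in one of many positions: its face lies anywhere from 10 mm before to 8 mm beyond this point and is not measured.
- rack: Loose white plastic tube rack, 70 mm (x, clamped) x 140 mm (y) x 65 mm high, 0.45 kg, with red-capped tubes reaching 118 mm; stands on the deck between jaw and fence with play on both sides. Origin in the middle of its underside.
- pot: Bystander: small clear sample pot with yellow lid, 34 mm diameter, 45 mm high, on the deck beside the hood. Origin at the middle of its underside.
- pouch: Bystander: flat white swab pouch, 130 x 22 x 6 mm, lying on the deck beside the rack. Origin at the middle of its underside.
- spray: Bystander: white bottle, 52 mm diameter, 170 mm high. Origin at the middle of its underside.
- spare_rack: Bystander: second tube rack, 48 x 140 mm, tubes to 118 mm, on the table. Origin at the middle of its underside.
- cup: Bystander: clear plastic cup, 70 mm diameter, 90 mm high. Origin at the middle of its underside.
- gel: Bystander: white bottle with blue cap, 60 mm diameter, 130 mm high. Origin at the middle of its underside.

How it is judged:
By the outcome, as a careful person would: the job done as asked, in the order asked, and still so for the second after the job is handed in, with the robot touching nothing.
It also fails if it takes over 70 s, if anything falls off the work surface, if the arm or the gripper's body presses on something with over 40 N, if the wrist force passes 120 N, or if a joint passes its speed limit or range.

## Working session

There is one attempt and no reset: what is moved stays moved. The work goes in short steps, Python scripts to look and compute and a tool call to move; the robot and the scene stay as the last step left them, time stands still between calls to the robot, and variables do not carry over. Pictures are saved under pics/ and viewed, at most 10 in all, crops included, and the job is handed in when it is done.

Besides the shell and the picture viewer there is one more tool, called by a JSON object that holds its "op" and its "data", one argument or row to a line. carry_out: Moves the arm, as the interface text tells. Its arguments: {"type":"object","properties":{"steps":{"type":"array","items":{"type":"array","items":{"type":"array","items":{"type":"number"}}}}},"required":["steps"]}

```bash
ls; mkdir -p pics; cat > h.py <<'E'
from station import arm, viewer, order
import numpy as np, cv2
E
python3 - <<'E'
from h import *
for c in ["top","scene"]:
    im=viewer.read_camera(c); cv2.imwrite(f"pics/{c}0.png",im[:,:,::-1])
    for t in ["shaker","hub","hood","fence_zone","jaw","rack","pot"]:
        r=viewer.tip_of(c,t)
        print(c,t,[(np.round(d["centre"]).tolist(),round(d["confidence"],2)) for d in r[:2]])
o=arm.get_obs(); print(o)
E
```

```text
pics
top shaker [([538.0, -111.0, 3.0], 0.61), ([637.0, -443.0, 0.0], 0.19)]
top hub [([537.0, -114.0, 103.0], 0.82)]
top hood [([530.0, -51.0, 125.0], 0.58)]
top fence_zone [([514.0, 112.0, 64.0], 0.55)]
top jaw [([523.0, 6.0, 60.0], 0.64)]
top rack [([525.0, 54.0, 57.0], 0.79), ([421.0, -72.0, 62.0], 0.49)]
top pot [([526.0, 55.0, 59.0], 0.68), ([422.0, -74.0, 64.0], 0.65)]
scene shaker [([533.0, -108.0, 1.0], 0.91)]
scene hub [([533.0, -116.0, 108.0], 0.76)]
scene hood [([530.0, -56.0, 126.0], 0.78), ([524.0, -439.0, 2.0], 0.22)]
scene fence_zone []
scene jaw [([524.0, 13.0, 61.0], 0.42)]
scene rack [([518.0, 58.0, 57.0], 0.93)]
scene pot [([420.0, -74.0, 60.0], 0.45), ([448.0, 388.0, 0.0], 0.2)]
{'time_s': 0.8, 'q': array([-1.36639717e+00,  1.30388671e-01,  1.48818264e+00,  2.47269947e-06,
        1.52301922e+00, -8.53856035e-02]), 'joint_vel': array([ 0.00034876,  0.00129728,  0.00047606, -0.0003834 , -0.00053172,
       -0.00124658]), 'joint_torque': array([-1.08933364e-03, -5.59704459e+01, -4.92021990e+01,  7.71961128e-02,
        2.24754657e-02, -9.10453537e-06]), 'position': array([ 171.47939355, -574.98031524,  240.65153899]), 'ee_rot': array([ 3.14159032e+00, -2.27916827e-06,  2.89784642e-01]), 'force': array([0.12594769, 0.28151457, 0.21863479]), 'wrist_torque': array([-0.0047679 ,  0.01288914, -0.01767538]), 'grasp_force': 0.0, 'width': 0.9999626657480267}
```

View pics/top0.png

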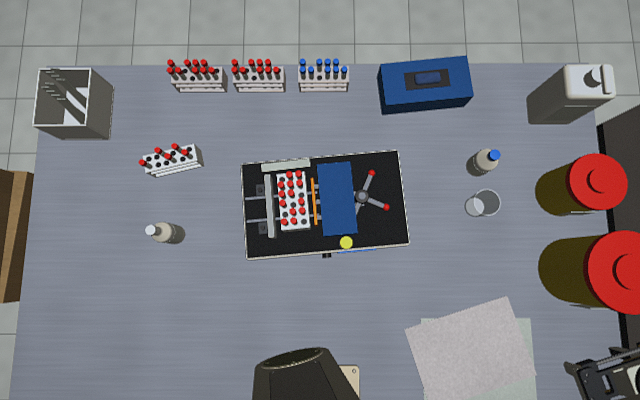

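View pics/scene0.png

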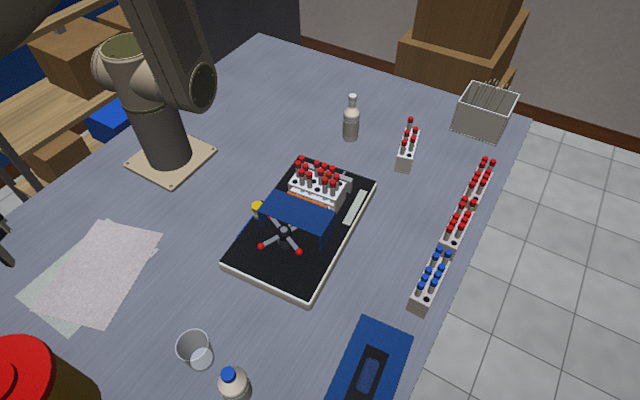

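The top view shows the hub near (363,197), with red balls near (372,173) and (386,207). The hood is at (337,198), the rack at (292,200) and the fence at (271,205). The scene view agrees. Next I'll convert these pixels into the shaker pose and wheel angle.

```bash
cat >> h.py <<'E'
def ray(c,uv,z):
    p=viewer.camera_params(c); f=200/np.tan(np.radians(p["vertical_fov"])/2)
    R=np.array(p["R"]);t=np.array(p["t"]).ravel()
    d=R.T@np.array([(uv[0]-p["cx"])/f,(uv[1]-p["cy"])/f,1]); C=-R.T@t
    return (C+d*(z-C[2])/d[2])[:2]
E
python3 - <<'E'
from h import *
im=cv2.imread("pics/top0.png")
cn=[ray("top",u,60) for u in [(243,165),(397,151),(409,243),(247,259)]]
print(np.round(cn,1).tolist())
ex=(cn[0]+cn[3]-cn[1]-cn[2]); ex/=np.linalg.norm(ex)
ey2=(cn[3]+cn[2]-cn[0]-cn[1]); yaw=np.arctan2(ex[1],ex[0]); yaw2=np.arctan2(ey2[1],ey2[0])-np.pi/2
print("yaw",np.degrees(yaw),np.degrees(yaw2)%360)
hsv=cv2.cvtColor(im,cv2.COLOR_BGR2HSV)
m=((hsv[...,1]>150)&(hsv[...,2]>90)&((hsv[...,0]<8)|(hsv[...,0]>172))).astype(np.uint8)
n,l,s,c=cv2.connectedComponentsWithStats(m)
hub=np.array([535,-114.])
hp=ray("top",(362.5,196.5),121);print("hub px",hp)
for i in range(1,n):
    if 350<c[i][0]<410 and 150<c[i][1]<240:
        p=ray("top",c[i],108); print(c[i],s[i][4],p,np.linalg.norm(p-hp))
        for h in (hub,hp):
            v=p-h;e=np.array([np.cos(yaw),np.sin(yaw)]);y=np.array([-e[1],e[0]])
            print(" phi",np.degrees(np.arctan2(v@y,-v@e)))
big=cv2.resize(im[140:270,235:415],None,fx=4.4,fy=4.4,interpolation=cv2.INTER_CUBIC)
cv2.imwrite("pics/topcrop.png",big)
E
```

```text
[[627.9, 195.4], [664.9, -216.8], [419.6, -240.0], [379.7, 178.0]]
yaw 95.29787167096984 94.70462081432402
hub px [ 531.85703811 -116.14113396]
[371.34375 172.21875] 32 [ 596.28068334 -140.97253962] 69.04349913161559
 phi -60.94555381722635
 phi -63.62350441999928
[386.05555556 206.77777778] 36 [ 507.72175679 -175.84301858] 64.39586035975722
 phi 29.09959506133
 phi 27.309548254301795
```

View pics/topcrop.png

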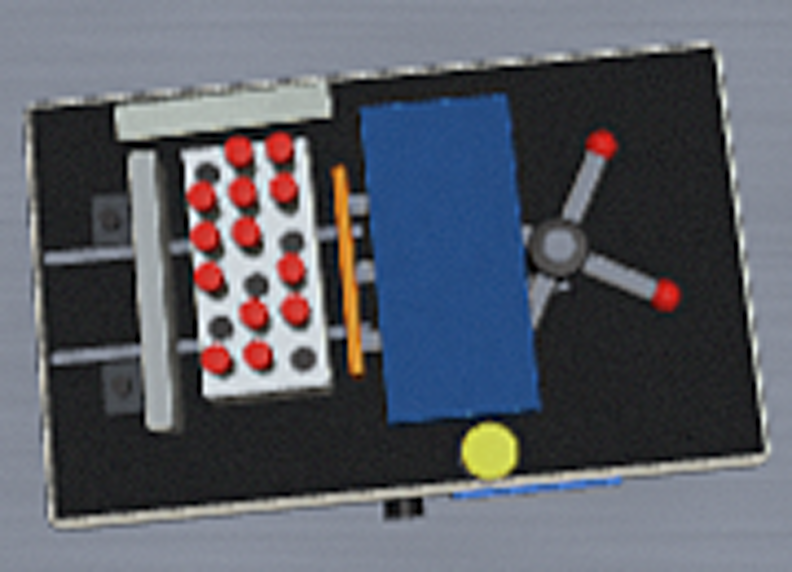

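The deck, hood and wheel are all clear. The balls at crop (601,143) and (666,295) put the hub at about (535,-115), with shaker yaw about 95° and spokes at +29° and -61°. I'll move in with the fingers shut.

{"op": "carry_out", "data": {
  "steps": [
    [[0.055, -0.032, 0, -7, 0], [0.11, -0.064, 0, -14, 0], [0.165, -0.096, 0, -21, 0], [0.22, -0.128, 0, -28, 0], [0.275, -0.16, 0, -35, 0], [0.33, -0.192, 0, -42, 0], [0.385, -0.224, 0, -49.4, 0], [0.435, -0.253, 0, -49.4, 0]]
  ]
}}

```text
time_s: 1.8
position: [515.1, -208.9, 241.0]
ee_rot: [3.141, 0.0, 1.154]
force: [0.2, -0.9, 0.3]
width: 0.188
grasp_force: 0.0
```

```bash
cat >> h.py <<'E'
H=np.array([535,-115.]); YAW=np.radians(95)
ex=np.array([np.cos(YAW),np.sin(YAW)]); ey=np.array([-ex[1],ex[0]])
def to_tool(o,p):  # world xyz offset in tool axes (tool down)
    y=o["ee_rot"][2]; d=np.array(p)-o["position"]
    return np.array([np.cos(y)*d[0]+np.sin(y)*d[1], np.sin(y)*d[0]-np.cos(y)*d[1], -d[2]])
def post(phi,r,d,z,H=H):
    f=np.radians(phi); er=-np.cos(f)*ex+np.sin(f)*ey; et=np.sin(f)*ex+np.cos(f)*ey
    return np.append(H+r*er-d*et,z)
E
python3 - <<'E'
from h import *
o=arm.get_obs(); print(o["time_s"],o["position"],o["ee_rot"],o["width"])
print(to_tool(o,post(29,55,34,200)))
for n,u,z in (("fence",(273.4,205.9),112),("pad",(313.2,201.8),110)):
    p=ray("top",u,z)-H; print(n,p@ex,p@ey)
print(viewer.tip_of("scene","rack")[:1])
im=viewer.read_camera("wrist"); cv2.imwrite("pics/w1.png",im[:,:,::-1])
print([ (d["centre"],d["confidence"]) for d in viewer.tip_of("wrist","hub")])
E
```

```text
1.8 [ 515.07443767 -208.91845696  241.00224058] [3.14071593e+00 1.54005161e-04 1.15390619e+00] 0.1879536584393135
[38.87530909 14.08017548 41.00224058]
fence 222.06742967356791 5.446834098207049
pad 122.2283949585869 3.798084670330523
[{'centre': [518.5, 57.8, 57.0], 'confidence': 0.93}]
[([533.2, -113.7, 107.3], 0.75)]
```

View pics/w1.png

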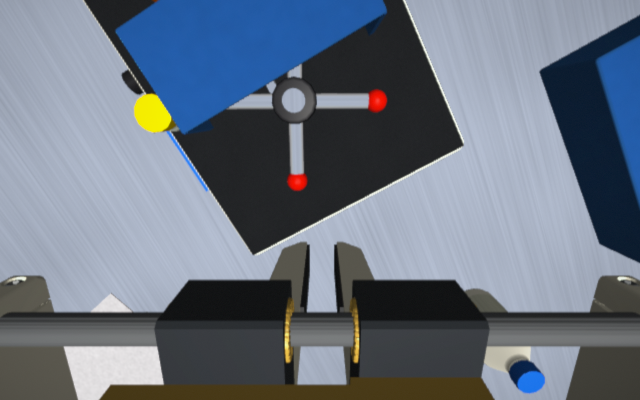

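The wrist view shows the hub at (294,100), with one spoke pointing down at the gripper (ball at 297,182) and one to the right (377,101), so the tool is aligned with the spokes. Next I'll go over and lower behind the spoke.

{"op": "carry_out", "data": {
  "steps": [
    [[0.02, 0.007, 0.02, 0, 0], [0.039, 0.014, 0.04, 0, 0], [0.039, 0.014, 0.06, 0, 0], [0.039, 0.014, 0.08, 0, 0], [0.039, 0.014, 0.1, 0, 0], [0.039, 0.014, 0.118, 0, 0], [0.039, 0.014, 0.134, 0, 0], [0.039, 0.014, 0.134, 0, 0]]
  ]
}}

```text
time_s: 2.95
position: [541.4, -180.3, 104.9]
ee_rot: [-3.139, 0.0, 1.152]
force: [0.2, -0.4, 0.1]
width: 0.003
grasp_force: 0.0
```

```bash
python3 - <<'E'
from h import *
o=arm.get_obs(); print(o["time_s"],o["position"],o["ee_rot"],o["force"],o["wrist_torque"],o["width"])
v=viewer.read_camera("wrist"); cv2.imwrite("pics/w2.png",v[:,:,::-1])
# arc rows in tool axes for tool rotating with wheel; hub seen from TCP at (55,-d)
for d in (24,):
  h=np.array([55,-d])
  for th in (5,10,15,20,25,30,35,40):
    a=np.radians(th);R=np.array([[np.cos(a),-np.sin(a)],[np.sin(a),np.cos(a)]]); print(th,np.round(h-R@h,1))
E
```

```text
2.95 [ 541.41544464 -180.32366576  104.87567564] [-3.13877399e+00  3.58821885e-05  1.15174771e+00] [ 0.22738538 -0.41953286  0.14861064] [-0.04376259 -0.03866601  0.05101296] 0.0030634337847102503
5 [-1.9 -4.9]
10 [-3.3 -9.9]
15 [ -4.3 -15.1]
20 [ -4.9 -20.3]
25 [ -5.  -25.5]
30 [ -4.6 -30.7]
35 [ -3.8 -35.9]
40 [ -2.6 -41. ]
```

View pics/w2.png

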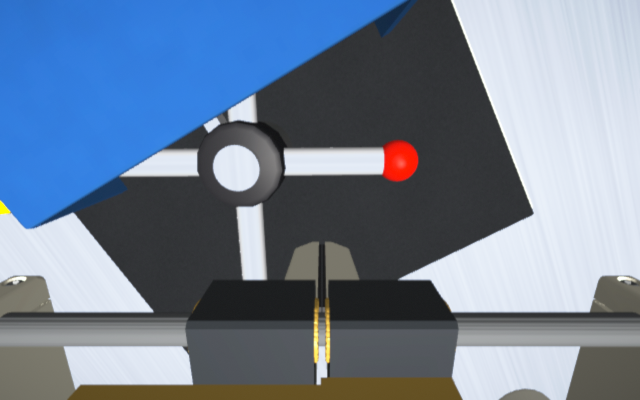

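The wrist view shows the shut fingers at (322,260) to the right of the spoke at (254,240). The gap is about 9 mm and nothing is touching, so I'll start pushing along an arc.

{"op": "carry_out", "data": {
  "steps": [
    [[0, -0.005, 0, 0, 0], [0, -0.009, 0, 0, 0], [-0.0015, -0.013, 0, 4, 0], [-0.0028, -0.017, 0, 8, 0], [-0.0038, -0.021, 0, 12, 0], [-0.0045, -0.0251, 0, 16, 0], [-0.0049, -0.0293, 0, 20, 0], [-0.005, -0.0335, 0, 24, 0]]
  ]
}}

```text
time_s: 4.0
position: [510.5, -172.5, 107.7]
ee_rot: [3.138, -0.0, 0.731]
force: [2.0, -4.4, -1.8]
width: 0.007
grasp_force: 2.4
```

```bash
cat >> h.py <<'E'
def rep():
    o=arm.get_obs(); y=o["ee_rot"][2]; phi=95-np.degrees(y)
    h=to_tool(o,np.append(H,108)); F=o["force"]
    tx=np.array([np.cos(y),np.sin(y)]);ty=np.array([np.sin(y),-np.cos(y)])
    fx,fy=F[:2]@tx,F[:2]@ty
    print("t",round(o["time_s"],2),"phi",round(phi,1),"hub in tool",h.round(1),"f tool",round(fx,2),round(fy,2),"Fz",round(F[2],2),"Mz",o["wrist_torque"].round(3), "push moment about hub",round((fy*-h[0]+fx*h[1])/-1000,3))
    return o
E
python3 -c "
from h import *
rep()"
```

```text
t 4.0 phi 53.1 hub in tool [ 56.6 -26.5  -0.3] f tool -1.45 4.67 Fz -1.83 Mz [-0.719 -0.46   0.077] push moment about hub 0.226
```

{"op": "carry_out", "data": {
  "steps": [
    [[-0.0011, -0.0029, 0, 3, 0], [-0.0021, -0.0059, 0, 6, 0], [-0.003, -0.0089, 0, 9, 0], [-0.0038, -0.012, 0, 12, 0], [-0.0043, -0.0151, 0, 15, 0], [-0.0047, -0.0182, 0, 18, 0], [-0.005, -0.0213, 0, 21, 0], [-0.005, -0.0245, 0, 24, 0]]
  ]
}}

```text
time_s: 5.0
position: [489.8, -158.0, 107.6]
ee_rot: [3.139, -0.0, 0.312]
force: [-1.7, -5.6, 0.2]
width: 0.007
grasp_force: 2.6
```

```bash
cat > plan.py <<'E'
from h import *
# way points (turn, d, dz) about the hub, tool carried round it: shift = h0 - R(turn) (55,-d)
def rows(w,d0=24,r=55):
    for t,d,z in w:
        a=np.radians(t);R=np.array([[np.cos(a),-np.sin(a)],[np.sin(a),np.cos(a)]])
        s=np.array([r,-d0])-R@[r,-d]
        print([round(s[0]/1000,4),round(s[1]/1000,4),z/1000,t,0])
E
python3 - <<'E'
from plan import *
rep()
print("A");rows([(0,30,-10),(-4,34,-45),(-14,34,-45),(-24.5,34,-45),(-35,34,-45),(-45.5,34,-45),(-56,34,-45),(-66.5,34,-45)])
print("B");rows([(-10.5,34,0),(-21,34,0),(-23.5,34,20),(-23.5,34,45),(-23.5,29,45),(-23.5,24,45),(-20,24,45),(-16,24,45)],d0=34)
print("C");rows([(3.5*i,24,0) for i in range(1,9)])
E
```

```text
t 5.0 phi 77.1 hub in tool [ 56.2 -27.   -0.4] f tool -3.34 4.85 Fz 0.21 Mz [-0.958  0.252  0.07 ] push moment about hub 0.182
A
[np.float64(0.0), np.float64(0.006), -0.01, 0, 0]
[np.float64(0.0025), np.float64(0.0138), -0.045, -4, 0]
[np.float64(0.0099), np.float64(0.0223), -0.045, -14, 0]
[np.float64(0.0191), np.float64(0.0297), -0.045, -24.5, 0]
[np.float64(0.0294), np.float64(0.0354), -0.045, -35, 0]
[np.float64(0.0407), np.float64(0.0391), -0.045, -45.5, 0]
[np.float64(0.0524), np.float64(0.0406), -0.045, -56, 0]
[np.float64(0.0642), np.float64(0.04), -0.045, -66.5, 0]
B
[np.float64(0.0071), np.float64(0.0095), 0.0, -10.5, 0]
[np.float64(0.0158), np.float64(0.0175), 0.0, -21, 0]
[np.float64(0.0181), np.float64(0.0191), 0.02, -23.5, 0]
[np.float64(0.0181), np.float64(0.0191), 0.045, -23.5, 0]
[np.float64(0.0161), np.float64(0.0145), 0.045, -23.5, 0]
[np.float64(0.0141), np.float64(0.0099), 0.045, -23.5, 0]
[np.float64(0.0115), np.float64(0.0074), 0.045, -20, 0]
[np.float64(0.0087), np.float64(0.0042), 0.045, -16, 0]
C
[np.float64(-0.0014), np.float64(-0.0034), 0.0, 3.5, 0]
[np.float64(-0.0025), np.float64(-0.0069), 0.0, 7.0, 0]
[np.float64(-0.0035), np.float64(-0.0104), 0.0, 10.5, 0]
[np.float64(-0.0042), np.float64(-0.014), 0.0, 14.0, 0]
[np.float64(-0.0047), np.float64(-0.0176), 0.0, 17.5, 0]
[np.float64(-0.0049), np.float64(-0.0213), 0.0, 21.0, 0]
[np.float64(-0.005), np.float64(-0.025), 0.0, 24.5, 0]
[np.float64(-0.0048), np.float64(-0.0286), 0.0, 28.0, 0]
```

{"op": "carry_out", "data": {
  "steps": [
    [[0, 0.006, -0.01, 0, 0], [0.0025, 0.014, -0.045, -4, 0], [0.01, 0.0225, -0.045, -14, 0], [0.019, 0.03, -0.045, -24.5, 0], [0.0295, 0.0355, -0.045, -35, 0], [0.0405, 0.039, -0.045, -45.5, 0], [0.0525, 0.0405, -0.045, -56, 0], [0.064, 0.04, -0.045, -66.5, 0]]
  ]
}}

```text
time_s: 6.0
position: [563.8, -175.2, 152.8]
ee_rot: [3.14, 0.0, 1.482]
force: [-0.5, 0.2, -0.2]
width: 0.004
grasp_force: 0.0
```

{"op": "carry_out", "data": {
  "steps": [
    [[0.007, 0.0095, 0, -10.5, 0], [0.016, 0.0175, 0, -21, 0], [0.018, 0.019, 0.02, -23.5, 0], [0.018, 0.019, 0.045, -23.5, 0], [0.016, 0.0145, 0.045, -23.5, 0], [0.014, 0.01, 0.045, -23.5, 0], [0.0115, 0.0075, 0.045, -20, 0], [0.0085, 0.004, 0.045, -16, 0]]
  ]
}}

```text
time_s: 7.0
position: [568.9, -167.1, 108.7]
ee_rot: [3.138, 0.001, 1.752]
force: [3.7, 3.1, -2.3]
width: 0.005
grasp_force: 2.2
```

```bash
python3 - <<'E'
from plan import *
rep()
E
```

```text
t 7.0 phi -5.4 hub in tool [ 57.4 -23.9   0.7] f tool 2.35 4.16 Fz -2.33 Mz [ 0.425 -0.79   0.03 ] push moment about hub 0.295
```

{"op": "carry_out", "data": {
  "steps": [
    [[-0.0014, -0.0034, 0, 3.5, 0], [-0.0025, -0.0069, 0, 7, 0], [-0.0035, -0.0104, 0, 10.5, 0], [-0.0042, -0.014, 0, 14, 0], [-0.0047, -0.0176, 0, 17.5, 0], [-0.0049, -0.0213, 0, 21, 0], [-0.005, -0.025, 0, 24.5, 0], [-0.0048, -0.0286, 0, 28, 0]]
  ]
}}

```text
time_s: 8.0
position: [541.8, -177.6, 108.9]
ee_rot: [3.137, 0.0, 1.264]
force: [5.3, -0.5, -2.4]
width: 0.002
grasp_force: 2.1
```

{"op": "carry_out", "data": {
  "steps": [
    [[-0.0014, -0.0034, 0, 3.5, 0], [-0.0025, -0.0069, 0, 7, 0], [-0.0035, -0.0104, 0, 10.5, 0], [-0.0042, -0.014, 0, 14, 0], [-0.0047, -0.0176, 0, 17.5, 0], [-0.0049, -0.0213, 0, 21, 0], [-0.005, -0.025, 0, 24.5, 0], [-0.0048, -0.0286, 0, 28, 0]]
  ]
}}

```text
time_s: 9.0
position: [512.8, -174.5, 109.0]
ee_rot: [3.137, -0.0, 0.775]
force: [2.5, -5.7, -2.6]
width: 0.006
grasp_force: 2.5
```

```bash
python3 - <<'E'
from plan import *
rep()
E
```

```text
t 9.0 phi 50.6 hub in tool [ 57.5 -27.    1. ] f tool -2.2 5.85 Fz -2.58 Mz [-0.765 -0.488  0.047] push moment about hub 0.277
```

{"op": "carry_out", "data": {
  "steps": [
    [[-0.0014, -0.0034, 0, 3.5, 0], [-0.0025, -0.0069, 0, 7, 0], [-0.0035, -0.0104, 0, 10.5, 0], [-0.0042, -0.014, 0, 14, 0], [-0.0047, -0.0176, 0, 17.5, 0], [-0.0049, -0.0213, 0, 21, 0], [-0.005, -0.025, 0, 24.5, 0], [-0.0048, -0.0286, 0, 28, 0]]
  ]
}}

```text
time_s: 10.0
position: [488.6, -157.9, 108.9]
ee_rot: [3.137, -0.001, 0.286]
force: [-2.2, -6.9, 0.7]
width: 0.003
grasp_force: 2.8
```

```bash
python3 - <<'E'
from plan import *
rep()
im=viewer.read_camera("top"); cv2.imwrite("pics/t2.png",cv2.resize(im[140:270,235:415,::-1],None,fx=4.4,fy=4.4,interpolation=cv2.INTER_CUBIC))
E
```

```text
t 10.0 phi 78.6 hub in tool [ 56.6 -28.1   0.9] f tool -4.02 6.01 Fz 0.7 Mz [-1.073  0.313  0.114] push moment about hub 0.227
```

View pics/t2.png

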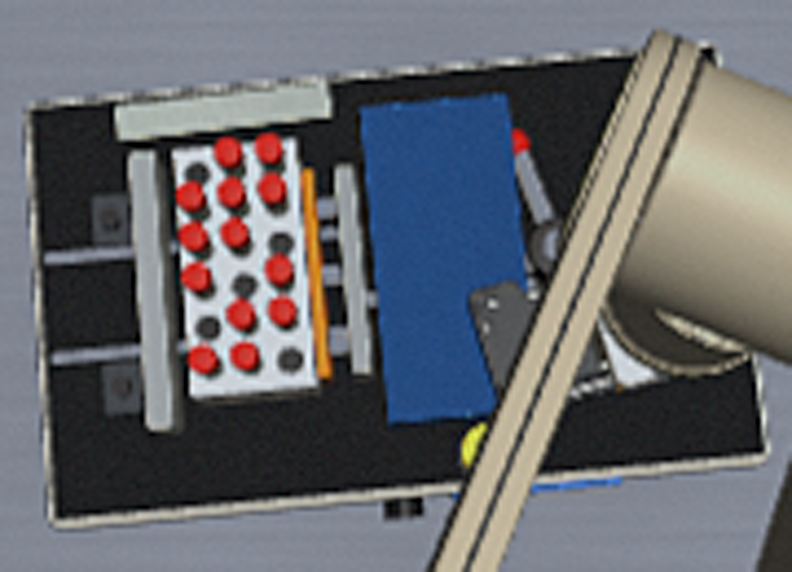

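The top view shows the orange pad at (316,270) now against the rack, which has moved about 6 mm. The gap from the rack (172) to the fence (160) is about 7 mm, or roughly 1 rad to go. I'll switch to the next spoke.

{"op": "carry_out", "data": {
  "steps": [
    [[0, 0.006, -0.01, 0, 0], [0.0025, 0.014, -0.045, -4, 0], [0.01, 0.0225, -0.045, -14, 0], [0.019, 0.03, -0.045, -24.5, 0], [0.0295, 0.0355, -0.045, -35, 0], [0.0405, 0.039, -0.045, -45.5, 0], [0.0525, 0.0405, -0.045, -56, 0], [0.064, 0.04, -0.045, -66.5, 0]]
  ]
}}

```text
time_s: 11.05
position: [562.0, -176.7, 153.6]
ee_rot: [3.14, 0.001, 1.455]
force: [-0.1, -0.1, 0.1]
width: 0.005
grasp_force: 0.0
```

{"op": "carry_out", "data": {
  "steps": [
    [[0.007, 0.0095, 0, -10.5, 0], [0.016, 0.0175, 0, -21, 0], [0.018, 0.019, 0.02, -23.5, 0], [0.018, 0.019, 0.045, -23.5, 0], [0.016, 0.0145, 0.045, -23.5, 0], [0.014, 0.01, 0.045, -23.5, 0], [0.0115, 0.0075, 0.045, -20, 0], [0.0085, 0.004, 0.045, -16, 0]]
  ]
}}

```text
time_s: 12.05
position: [567.2, -168.3, 108.9]
ee_rot: [3.138, 0.001, 1.726]
force: [4.1, 3.3, -2.1]
width: 0.003
grasp_force: 2.3
```

{"op": "carry_out", "data": {
  "steps": [
    [[-0.0011, -0.0029, 0, 3, 0], [-0.0021, -0.0059, 0, 6, 0], [-0.003, -0.0089, 0, 9, 0], [-0.0038, -0.012, 0, 12, 0], [-0.0043, -0.0151, 0, 15, 0], [-0.0047, -0.0182, 0, 18, 0], [-0.005, -0.0213, 0, 21, 0], [-0.005, -0.0245, 0, 24, 0]]
  ]
}}

```text
time_s: 13.05
position: [544.0, -177.5, 109.1]
ee_rot: [3.137, 0.0, 1.307]
force: [5.2, 0.6, -2.2]
width: 0.003
grasp_force: 2.2
```

```bash
python3 - <<'E'
from plan import *
rep()
rows([(1.5*i,24,0) for i in range(1,9)])
E
```

```text
t 13.05 phi 20.1 hub in tool [ 58.  -24.9   1.1] f tool 1.95 4.86 Fz -2.21 Mz [ 0.128 -0.888 -0.003] push moment about hub 0.331
[np.float64(-0.0006), np.float64(-0.0014), 0.0, 1.5, 0]
[np.float64(-0.0012), np.float64(-0.0029), 0.0, 3.0, 0]
[np.float64(-0.0017), np.float64(-0.0044), 0.0, 4.5, 0]
[np.float64(-0.0022), np.float64(-0.0059), 0.0, 6.0, 0]
[np.float64(-0.0027), np.float64(-0.0074), 0.0, 7.5, 0]
[np.float64(-0.0031), np.float64(-0.0089), 0.0, 9.0, 0]
[np.float64(-0.0035), np.float64(-0.0104), 0.0, 10.5, 0]
[np.float64(-0.0038), np.float64(-0.012), 0.0, 12.0, 0]
```

{"op": "carry_out", "data": {
  "steps": [
    [[-0.0006, -0.0014, 0, 1.5, 0], [-0.0012, -0.0029, 0, 3, 0], [-0.0017, -0.0044, 0, 4.5, 0], [-0.0022, -0.0059, 0, 6, 0], [-0.0027, -0.0074, 0, 7.5, 0], [-0.0031, -0.0089, 0, 9, 0], [-0.0035, -0.0104, 0, 10.5, 0], [-0.0038, -0.012, 0, 12, 0]]
  ]
}}

```text
time_s: 14.05
position: [529.9, -177.5, 106.6]
ee_rot: [-3.141, 0.0, 1.098]
force: [3.9, -3.2, 4.1]
width: 0.009
grasp_force: 2.6
```

```bash
python3 - <<'E'
from plan import *
rep()
rows([(.75*i,24,0) for i in range(1,9)])
E
```

```text
t 14.05 phi 32.1 hub in tool [ 58.  -23.9  -1.4] f tool -1.02 4.96 Fz 4.05 Mz [-0.607 -0.604 -0.019] push moment about hub 0.263
[np.float64(-0.0003), np.float64(-0.0007), 0.0, 0.75, 0]
[np.float64(-0.0006), np.float64(-0.0014), 0.0, 1.5, 0]
[np.float64(-0.0009), np.float64(-0.0022), 0.0, 2.25, 0]
[np.float64(-0.0012), np.float64(-0.0029), 0.0, 3.0, 0]
[np.float64(-0.0015), np.float64(-0.0036), 0.0, 3.75, 0]
[np.float64(-0.0017), np.float64(-0.0044), 0.0, 4.5, 0]
[np.float64(-0.002), np.float64(-0.0051), 0.0, 5.25, 0]
[np.float64(-0.0022), np.float64(-0.0059), 0.0, 6.0, 0]
```

{"op": "carry_out", "data": {
  "steps": [
    [[-0.0003, -0.0007, 0, 0.75, 0], [-0.0006, -0.0014, 0, 1.5, 0], [-0.0009, -0.0022, 0, 2.25, 0], [-0.0012, -0.0029, 0, 3, 0], [-0.0015, -0.0036, 0, 3.75, 0], [-0.0017, -0.0044, 0, 4.5, 0], [-0.002, -0.0051, 0, 5.25, 0], [-0.0022, -0.0059, 0, 6, 0]]
  ]
}}

```text
time_s: 15.05
position: [523.6, -176.8, 106.5]
ee_rot: [-3.141, 0.0, 0.994]
force: [4.2, -2.9, 4.2]
width: 0.005
grasp_force: 2.6
```

```bash
python3 -c "
from h import *
rep()"
```

```text
t 15.05 phi 38.0 hub in tool [ 58.  -24.1  -1.5] f tool -0.2 5.1 Fz 4.22 Mz [-0.688 -0.559  0.014] push moment about hub 0.291
```

{"op": "carry_out", "data": {
  "steps": [
    [[-0.0003, -0.0007, 0, 0.75, 0], [-0.0006, -0.0014, 0, 1.5, 0], [-0.0009, -0.0022, 0, 2.25, 0], [-0.0012, -0.0029, 0, 3, 0], [-0.0015, -0.0036, 0, 3.75, 0], [-0.0017, -0.0044, 0, 4.5, 0], [-0.002, -0.0051, 0, 5.25, 0], [-0.0022, -0.0059, 0, 6, 0]]
  ]
}}

```text
time_s: 16.05
position: [517.4, -175.4, 106.5]
ee_rot: [-3.141, 0.001, 0.889]
force: [2.2, -5.2, 2.3]
width: 0.005
grasp_force: 2.6
```

```bash
python3 -c "
from h import *
rep()"
```

```text
t 16.05 phi 44.0 hub in tool [ 58.  -24.4  -1.5] f tool -2.69 5.02 Fz 2.26 Mz [-0.649 -0.53   0.065] push moment about hub 0.226
```

{"op": "carry_out", "data": {
  "steps": [
    [[-0.0003, -0.0007, 0, 0.75, 0], [-0.0006, -0.0014, 0, 1.5, 0], [-0.0009, -0.0022, 0, 2.25, 0], [-0.0012, -0.0029, 0, 3, 0], [-0.0015, -0.0036, 0, 3.75, 0], [-0.0017, -0.0044, 0, 4.5, 0], [-0.002, -0.0051, 0, 5.25, 0], [-0.0022, -0.0059, 0, 6, 0]]
  ]
}}

```text
time_s: 17.05
position: [511.3, -173.5, 106.5]
ee_rot: [-3.141, 0.001, 0.785]
force: [2.3, -4.5, 3.4]
width: 0.005
grasp_force: 2.6
```

```bash
python3 -c "
from h import *
rep()"
```

```text
t 17.05 phi 50.0 hub in tool [ 58.  -24.7  -1.5] f tool -1.52 4.83 Fz 3.41 Mz [-0.717 -0.353  0.029] push moment about hub 0.243
```

{"op": "carry_out", "data": {
  "steps": [
    [[-0.0003, -0.0007, 0, 0.75, 0], [-0.0006, -0.0014, 0, 1.5, 0], [-0.0009, -0.0022, 0, 2.25, 0], [-0.0012, -0.0029, 0, 3, 0], [-0.0015, -0.0036, 0, 3.75, 0], [-0.0017, -0.0044, 0, 4.5, 0], [-0.002, -0.0051, 0, 5.25, 0], [-0.0022, -0.0059, 0, 6, 0]]
  ]
}}

```text
time_s: 18.05
position: [505.5, -170.9, 106.5]
ee_rot: [-3.141, 0.001, 0.68]
force: [2.1, -4.7, 5.1]
width: 0.003
grasp_force: 2.6
```

```bash
python3 -c "
from h import *
rep()"
```

```text
t 18.05 phi 56.1 hub in tool [ 58.1 -25.   -1.5] f tool -1.36 5.0 Fz 5.09 Mz [-0.754 -0.299  0.066] push moment about hub 0.256
```

{"op": "carry_out", "data": {
  "steps": [
    [[-0.0003, -0.0007, 0, 0.75, 0], [-0.0006, -0.0014, 0, 1.5, 0], [-0.0009, -0.0022, 0, 2.25, 0], [-0.0012, -0.0029, 0, 3, 0], [-0.0015, -0.0036, 0, 3.75, 0], [-0.0017, -0.0044, 0, 4.5, 0], [-0.002, -0.0051, 0, 5.25, 0], [-0.0022, -0.0059, 0, 6, 0]]
  ]
}}

```text
time_s: 19.05
position: [499.9, -167.7, 106.4]
ee_rot: [-3.141, 0.001, 0.575]
force: [1.7, -4.5, 3.5]
width: 0.009
grasp_force: 2.6
```

```bash
python3 -c "
from h import *
rep()
im=viewer.read_camera('top'); cv2.imwrite('pics/t3.png',cv2.resize(im[165:245,255:345,::-1],None,fx=7,fy=7,interpolation=cv2.INTER_CUBIC))"
```

```text
t 19.05 phi 62.1 hub in tool [ 58.1 -25.2  -1.6] f tool -1.01 4.66 Fz 3.51 Mz [-0.763 -0.197  0.008] push moment about hub 0.246
```

View pics/t3.png

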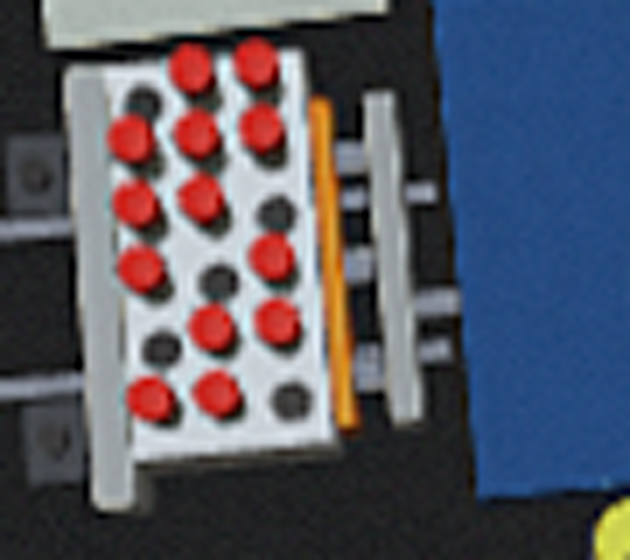

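The crop shows the rack (112–335) flush with the fence (70–130) and the pad on the rack, so tightening is near. I'll switch spokes now, while it still runs free, to have a full stroke for the tightening.

{"op": "carry_out", "data": {
  "steps": [
    [[0, 0.006, -0.01, 0, 0], [0.0025, 0.014, -0.045, -4, 0], [0.01, 0.0225, -0.045, -14, 0], [0.019, 0.03, -0.045, -24.5, 0], [0.0295, 0.0355, -0.045, -35, 0], [0.0405, 0.039, -0.045, -45.5, 0], [0.0525, 0.0405, -0.045, -56, 0], [0.064, 0.04, -0.045, -66.5, 0]]
  ]
}}

```text
time_s: 20.1
position: [575.4, -165.5, 150.9]
ee_rot: [-3.139, -0.002, 1.743]
force: [-0.0, 0.1, 0.8]
width: 0.005
grasp_force: 0.0
```

{"op": "carry_out", "data": {
  "steps": [
    [[0.007, 0.0095, 0, -10.5, 0], [0.016, 0.0175, 0, -21, 0], [0.018, 0.019, 0.02, -23.5, 0], [0.018, 0.019, 0.045, -23.5, 0], [0.016, 0.0145, 0.045, -23.5, 0], [0.014, 0.01, 0.045, -23.5, 0], [0.014, 0.01, 0.045, -23.5, 0], [0.014, 0.01, 0.045, -23.5, 0]]
  ]
}}

```text
time_s: 21.1
position: [584.0, -151.1, 107.9]
ee_rot: [3.141, 0.001, 2.147]
force: [0.9, -0.0, 0.3]
width: 0.006
grasp_force: 0.3
```

```bash
python3 -c "
from plan import *
rep()
rows([(.5*i,24,0) for i in range(1,9)])"
```

```text
t 21.1 phi -28.0 hub in tool [ 57.  -21.4  -0.1] f tool -0.5 0.7 Fz 0.25 Mz [ 0.141 -0.203 -0.037] push moment about hub 0.029
[np.float64(-0.0002), np.float64(-0.0005), 0.0, 0.5, 0]
[np.float64(-0.0004), np.float64(-0.001), 0.0, 1.0, 0]
[np.float64(-0.0006), np.float64(-0.0014), 0.0, 1.5, 0]
[np.float64(-0.0008), np.float64(-0.0019), 0.0, 2.0, 0]
[np.float64(-0.001), np.float64(-0.0024), 0.0, 2.5, 0]
[np.float64(-0.0012), np.float64(-0.0029), 0.0, 3.0, 0]
[np.float64(-0.0014), np.float64(-0.0034), 0.0, 3.5, 0]
[np.float64(-0.0015), np.float64(-0.0039), 0.0, 4.0, 0]
```

Just touching. Now pushing 6° and then 4° at a time, watching the force.

{"op": "carry_out", "data": {
  "steps": [
    [[-0.0003, -0.0007, 0, 0.75, 0], [-0.0006, -0.0014, 0, 1.5, 0], [-0.0009, -0.0022, 0, 2.25, 0], [-0.0012, -0.0029, 0, 3, 0], [-0.0015, -0.0036, 0, 3.75, 0], [-0.0017, -0.0044, 0, 4.5, 0], [-0.002, -0.0051, 0, 5.25, 0], [-0.0022, -0.0059, 0, 6, 0]]
  ]
}}

```text
time_s: 22.1
position: [580.1, -155.9, 106.9]
ee_rot: [3.141, 0.001, 2.041]
force: [5.0, 2.4, 5.2]
width: 0.005
grasp_force: 2.8
```

```bash
python3 -c "
from h import *
rep()"
```

```text
t 22.1 phi -22.0 hub in tool [ 56.9 -21.6  -1.1] f tool -0.13 5.51 Fz 5.18 Mz [ 0.243 -0.808  0.053] push moment about hub 0.311
```

{"op": "carry_out", "data": {
  "steps": [
    [[-0.0002, -0.0005, 0, 0.5, 0], [-0.0004, -0.001, 0, 1, 0], [-0.0006, -0.0014, 0, 1.5, 0], [-0.0008, -0.0019, 0, 2, 0], [-0.001, -0.0024, 0, 2.5, 0], [-0.0012, -0.0029, 0, 3, 0], [-0.0014, -0.0034, 0, 3.5, 0], [-0.0015, -0.0039, 0, 4, 0]]
  ]
}}

```text
time_s: 23.1
position: [577.4, -158.8, 106.9]
ee_rot: [3.141, 0.0, 1.972]
force: [5.3, 2.7, 3.9]
width: 0.004
grasp_force: 3.1
```

```bash
python3 -c "
from h import *
rep()"
```

```text
t 23.1 phi -18.0 hub in tool [ 56.9 -21.9  -1.1] f tool 0.44 5.9 Fz 3.91 Mz [ 0.401 -0.964 -0.003] push moment about hub 0.345
```

{"op": "carry_out", "data": {
  "steps": [
    [[-0.0002, -0.0005, 0, 0.5, 0], [-0.0004, -0.001, 0, 1, 0], [-0.0006, -0.0014, 0, 1.5, 0], [-0.0008, -0.0019, 0, 2, 0], [-0.001, -0.0024, 0, 2.5, 0], [-0.0012, -0.0029, 0, 3, 0], [-0.0014, -0.0034, 0, 3.5, 0], [-0.0015, -0.0039, 0, 4, 0]]
  ]
}}

```text
time_s: 24.1
position: [574.5, -161.6, 106.9]
ee_rot: [3.141, 0.0, 1.902]
force: [5.6, 3.3, 4.7]
width: 0.004
grasp_force: 3.4
```

```bash
python3 -c "
from h import *
rep()"
```

```text
t 24.1 phi -14.0 hub in tool [ 56.9 -22.2  -1.1] f tool 1.26 6.39 Fz 4.71 Mz [ 0.446 -1.035  0.039] push moment about hub 0.392
```

{"op": "carry_out", "data": {
  "steps": [
    [[-0.0002, -0.0005, 0, 0.5, 0], [-0.0004, -0.001, 0, 1, 0], [-0.0006, -0.0014, 0, 1.5, 0], [-0.0008, -0.0019, 0, 2, 0], [-0.001, -0.0024, 0, 2.5, 0], [-0.0012, -0.0029, 0, 3, 0], [-0.0014, -0.0034, 0, 3.5, 0], [-0.0015, -0.0039, 0, 4, 0]]
  ]
}}

```text
time_s: 25.1
position: [571.4, -164.2, 106.9]
ee_rot: [3.14, 0.0, 1.832]
force: [7.1, 4.7, 4.0]
width: 0.006
grasp_force: 3.7
```

```bash
python3 -c "
from h import *
rep()"
```

```text
t 25.1 phi -10.0 hub in tool [ 56.9 -22.5  -1.1] f tool 2.73 8.05 Fz 3.97 Mz [ 0.514 -1.111  0.054] push moment about hub 0.52
```

Force has risen from about 5 N free to about 7 N (grip proxy 2.6→3.7). I'll add a small last nudge to centre it in the 7–9 N band.

{"op": "carry_out", "data": {
  "steps": [
    [[-0.0001, -0.0003, 0, 0.3, 0], [-0.0002, -0.0005, 0, 0.5, 0], [-0.0003, -0.0008, 0, 0.8, 0], [-0.0004, -0.001, 0, 1, 0], [-0.0005, -0.0012, 0, 1.3, 0], [-0.0006, -0.0014, 0, 1.5, 0], [-0.0007, -0.0017, 0, 1.8, 0], [-0.0008, -0.002, 0, 2, 0]]
  ]
}}

```text
time_s: 26.1
position: [569.8, -165.4, 107.0]
ee_rot: [3.14, 0.0, 1.797]
force: [6.2, 3.5, 4.0]
width: 0.004
grasp_force: 3.9
```

```bash
python3 -c "
from h import *
rep()"
```

```text
t 26.1 phi -8.0 hub in tool [ 57.  -22.6  -1. ] f tool 1.98 6.82 Fz 4.04 Mz [ 0.604 -1.147  0.03 ] push moment about hub 0.433
```

It's tight now (about 7.3 N at 57–60 mm, roughly 8 N at 55 mm), so I'll back off and lift away.

{"op": "carry_out", "data": {
  "steps": [
    [[0, 0.005, 0, 0, 0], [0, 0.01, 0, 0, 0], [0, 0.012, -0.015, 0, 0], [0, 0.012, -0.04, 0, 0], [0, 0.012, -0.08, 0, 0], [-0.03, 0.012, -0.12, 0, 0], [-0.08, 0.012, -0.14, 0, 0], [-0.13, 0.012, -0.14, 0, 0]]
  ]
}}

```text
time_s: 27.1
position: [611.5, -291.5, 251.3]
ee_rot: [3.138, 0.004, 1.798]
force: [-0.0, 0.7, -0.3]
width: 0.006
grasp_force: 0.0
```

```bash
python3 -c "
from h import *
rep()
im=viewer.read_camera('top'); cv2.imwrite('pics/t4.png',cv2.resize(im[140:270,235:415,::-1],None,fx=4.4,fy=4.4,interpolation=cv2.INTER_CUBIC))"
```

```text
t 27.1 phi -8.0 hub in tool [189.2 -34.6 143.3] f tool 0.65 0.12 Fz -0.28 Mz [-0.038 -0.109 -0.043] push moment about hub 0.045
```

View pics/t4.png

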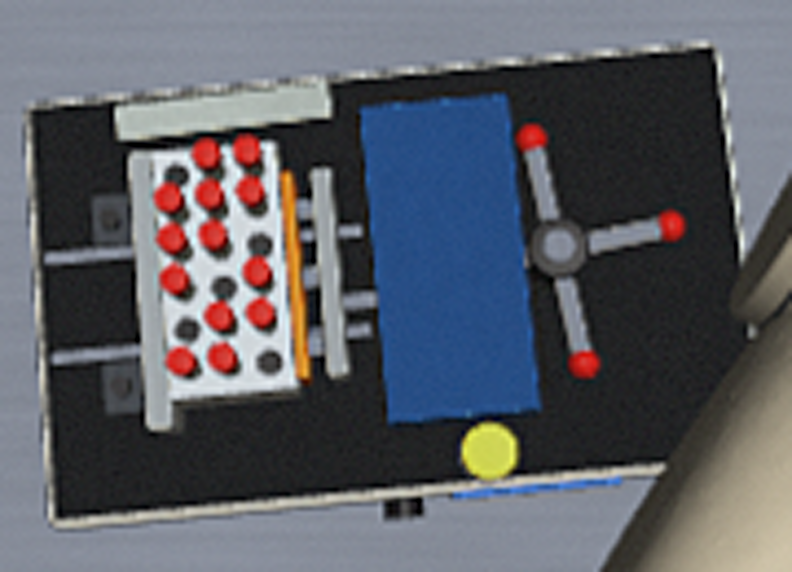

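The view shows the rack (155–295) tight between the fence (150) and the pad (295). The pot, pouch and hood haven't moved, and the gripper is clear of the wheel. Handing in.

```bash
python3 -c "
from station import order
print(order.finish_job())"
```

```text
the job is handed in; nothing more can be done
None
```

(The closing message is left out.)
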